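# Move the drawplate to the other flip-out hook and fold the emptied one away

### The arm

A 7-joint arm with a two-finger parallel gripper is mounted at the origin on a cart in front of the work surface, level with it; the furniture and walls round the work are solid. World frame = base frame: x ahead of the robot, y to its left, z up, the work surface at z = 0. Lengths are in m, angles in rad, forces in N, time in s.
With the tool pointing down it reaches from about 0.4 to 0.875 m from the base axis. Payload 6.5 kg.
Tool frame: the origin (TCP) lies between the finger pads; the fingertips stand 11 mm ahead of it and the grasp point (between the pads) lies 8 mm behind it; z points along the fingers, y is the line along which they close (so a half turn about z gives the same grasp; the last joint's range is limited). The gripper opens to 88 mm and grips with 3 to 60 N. Pads are 18 mm wide; open, the fingers measure 123 mm over their backs; the gripper's body (75 mm by 187 mm) begins 45 mm behind the grasp point.
Start: joints at [-1.201, 0.536, -0.004, 1.538, 0.003, 1.067, -0.071], TCP at [0.274, 0.589, 0.25] pointing down, gripper open.
Joint ranges: [-2.7, 2.7], [-0.37, 2.16], [-1.27, 1.26], [0.24, 2.4], [-1.31, 4.45], [0.19, 1.91], [-2.76, 2.76]. Speed limits (rad/s): [2.39, 2.39, 3.14, 3.14, 3.14, 3.14, 3.14].

### API

Orientations are given as a unit quaternion [w, x, y, z].
In Python, from rig import status, optics, ticket gives the robot as it stands.
- The arm moves only by the tool move_arm, never from a script. Its argument "deltas" is a list of rows, each a list of 3 entries, a list of its own where there are three numbers: the opening, from 0 (shut) to 1 (fully open), then the shift along the world's x, y, z in mm, then the turn, a rotation vector about the world's x, y, z in rad. In form: [[jaw, [x, y, z], [ax, ay, az]], ...]. A call has 1 to 5 rows; each row shifts and turns the commanded pose from where the row before left it; what a row does not reach is not made up. A row lasts 1/8 s, in which the tool goes at most 62.5 mm and 10.7 degrees, less where a joint would pass 70% of its speed; a pose out of reach is approached as far as the arm can. A call with a gripper value outside its range is refused whole. The fingers move at their own pace and stop on an object; "squeeze" is the grip in N (left out, the last holds). Time passes only in rows, so rows that do not move let the fingers close. It gives the time, the measured TCP pose, the force, the opening and the grip force at its end, in the units of the state.
- status.observe(): the state, without advancing time (a new reading comes with each control period).
- optics.grab_frame(name): name is "scene" or "side" or "wrist"; returns a dict with "pixels" (480x640x3 uint8, blue, green, red), "z_map" (480x640 float32, m along the optical axis (not along the pixel's ray), 0 where there is no reading), "fov_y" (degrees; the focal length in pixels is half the picture's height over the tangent of half this angle, whatever the lens; pixels are square), "cx", "cy" (the principal point, pixels), "distortion" ([k1, k2, p1, p2, k3] as OpenCV has them; the pictures are not rectified), "pose" (4x4, takes a point from camera to world coordinates). Camera axes: x right, y up, looking along -z (the intrinsics and any distortion apply to the point x, -y, -z); pixel columns grow to the right and rows downward; lengths in m; the calibration is good to about 2 mm. A picture is of the moment at which its call begins.
- ticket.hand_in(): hands the job in; it is judged then, once.
The state is a dict: "t": time; "joint_pos": joint angles; "qvel": joint speeds; "joint_efforts": joint torques, N m; "tool_pos": TCP position; "tcp_rot": TCP orientation; "force": force on the tool from outside, world axes, zero at the start; "moment": the same for the moment, N m; "gripper_width": finger opening in m; "finger_force": force on a finger pad.
Only numpy, scipy, OpenCV 4.12 (cv2) and the standard library are available. Lean on these libraries where they do the work, as an engineer would, in place of code of your own. Each camera call takes 0.05 s, during which the arm holds its last target. There are 200 camera calls.

### The job

I want to hammer on the round steel bench block, but the drawplate is hanging on the flip-out hook right above it. Flip the other, folded hook all the way out, hang the drawplate on its rod by the big hole and let go, then fold the emptied hook back up until it snaps fully home between the jaws of its spring clip. Go by feel: the uprights are thin springy sheet and must never be bent far over either way, the drawplate must not be forced against a hook, and the bench block, bottle and gravers stay where they are.

Things in the scene. Friction and masses are not known exactly. Their poses are not given: they have to be found in the camera images.
- stand_a: Foot of the hook stand that carries the drawplate at the start, screwed to the bench. The stand is a strip of bare aluminium sheet bent to an L: a foot 78 x 60 mm lying behind (+x) and an upright 60 mm wide, 3 mm thick, 187 mm high. Origin: on the bench under the middle of the upright's front face; -x points out of the front, the way the hook sticks out, y along the sheet, z up.
- stand_b: Foot of the second, identical hook stand, whose hook is folded up at the start; same frame as stand_a. Either stand may be the left or the right one, some 0.16 to 0.28 m apart.
- hook_a (a joint): Hinge of the hook on stand A, rad: 0 = folded up flat, upright in its clip; 1.53 = flipped out to its stop, almost level, pointing to the stand's -x. The hook is a straight 8 mm steel rod ending in a 16 mm ball; both can be pinched from the sides; the polished ball turns easily in a light pinch. Only the clip holds it folded; let go in between, it may drop open.
- hook_b (a joint): The same for the hook on stand B (0 at the start).
- hook_a_hinge (a point): Point on the hinge axis of hook A, 125 mm above the bench and 16 mm before the sheet, between two cheeks (20 mm wide outside). It turns with the hook: z runs along the rod to the ball, y along the hinge axis; x points into the sheet when folded and up when flipped out.
- hook_b_hinge (a point): The same for hook B.
- hook_a_ball (a point): Centre of the 16 mm ball at the end of hook A (85 mm from the hinge). Folded, the ball stands 23 mm above the upright's top edge; flipped out, 101 mm before the sheet at about 127 mm height.
- hook_b_ball (a point): The same for hook B.
- bend_a (a joint): How far the upright of stand A is bent about its foot, rad: 0 at rest, + = pushed back, - = pulled forward. The sheet gives like a spring, about 14 N m per rad: some 3 mm at the folded ball per newton on the ball. Bent by more than 0.22 rad it is overstrained.
- bend_b (a joint): The same for the upright of stand B.
- drawplate: Drawplate: dark steel plate 90 mm high, 44 mm wide (y), 6 mm thick (x), 0.11 to 0.23 kg, with rows of small draw holes and one large round hanging hole of 24 mm near its upper end. It hangs upright on the rod of hook A, 35 to 58 mm from the hinge, its flat faces towards the stand's -x and +x. Origin: middle of the bottom edge; z up along the plate.
- drawplate_hole (a point): Centre of the hanging hole, 68 mm above the plate's bottom edge, 22 mm below its top edge. When it hangs, the rod touches the top of the hole, so this point lies 8 mm under the rod's axis.
- steel_block: Round dark steel bench block, diameter 69 mm, 35 mm high, on the bench under the loaded hook's end. Origin: middle of its underside.
- red_bottle: Small bottle with dark cap, diameter 29 mm, 65 mm high, standing beside stand B. Origin: middle of its underside.
- graver_2: Graver with pale wooden mushroom handle, 108 mm long, 21 mm high, lying near the bench's front edge. Origin: middle of its underside.
- graver_1: Graver with wooden mushroom handle, 108 mm long, 21 mm high, lying on the left. Origin: middle of its underside.
- clip_a (a point): Middle of the spring clip on the sheet of stand A, 50 mm above the hinge, where the folded rod sits. Its two sprung jaws take roughly 5 to 9 N on the ball to let the rod in or out. Meanwhile the sheet yields some 20 mm, so the rod is still outside the jaws when the ball is back where it stood folded at rest: press on until the rod snaps in.
- clip_b (a point): The same for stand B.
Not all that is in view belongs to the job. There is more than one size of the drawplate; the one meant has the size given above.

How it is judged:
By the outcome, as a careful person would: the job done as asked, in the order asked, and still so for the second after the job is handed in, with the robot touching nothing.
It also fails if it takes over 72 s, if anything falls off the work surface, if the arm or the gripper's body presses on something with over 40 N, if the wrist force passes 120 N, or if a joint passes its speed limit or range.

## Working session

There is one attempt and no reset: what is moved stays moved. The work goes in short steps, Python scripts to look and compute and a tool call to move; the robot and the scene stay as the last step left them, time stands still between calls to the robot, and variables do not carry over. Pictures are saved under pics/ and viewed, at most 10 in all, crops included, and the job is handed in when it is done.

Besides the shell and the picture viewer there is one more tool, called after "Emit:" in YAML: its name, and indented under it one key for each argument. move_arm: Moves the arm, as the interface text tells. Its arguments: {"type":"object","properties":{"deltas":{"type":"array"},"squeeze":{"type":"number"}},"required":["deltas"]}

```bash
mkdir -p pics; cat > h.py <<'E'
import numpy as np,cv2
from rig import status,optics
def grab(n,f=None):
    d=optics.grab_frame(n)
    if f: cv2.imwrite('pics/'+f,d['pixels'])
    np.savez('last_%s.npz'%n,**{k:np.array(v) for k,v in d.items()})
    return d
def load(n): return dict(np.load('last_%s.npz'%n))
def K(d):
    f=240/np.tan(np.radians(float(d['fov_y']))/2)
    return np.array([[f,0,float(d['cx'])],[0,f,float(d['cy'])],[0,0,1]])
def rays(d,px):
    u=cv2.undistortPoints(np.array(px,float).reshape(-1,1,2),K(d),np.array(d['distortion'],float)).reshape(-1,2)
    return np.c_[u[:,0],-u[:,1],-np.ones(len(u))]
def pts(d,px):
    r=rays(d,px);px=np.array(px).reshape(-1,2).astype(int)
    z=d['z_map'][px[:,1],px[:,0]]
    return (r*z[:,None])@d['pose'][:3,:3].T+d['pose'][:3,3]
def cloud(d):
    v,u=np.mgrid[0:480,0:640];return pts(d,np.c_[u.ravel(),v.ravel()]).reshape(480,640,3)
def onplane(d,px,h):
    r=rays(d,px)@d['pose'][:3,:3].T;o=d['pose'][:3,3]
    return o+r*((h-o[2])/r[:,2])[:,None]
def tri(d1,p1,d2,p2):
    A=[];b=[]
    S=np.zeros((3,3));t=np.zeros(3)
    for d,p in((d1,p1),(d2,p2)):
        r=(rays(d,[p])@d['pose'][:3,:3].T)[0];r/=np.linalg.norm(r);M=np.eye(3)-np.outer(r,r);S+=M;t+=M@d['pose'][:3,3]
    return np.linalg.solve(S,t)
E
python3 - <<'E'
from h import *
for n in('scene','side'):
    d=grab(n,n+'0.png');print(n,d['pose'].round(3).tolist(),d['fov_y'])
s=status.observe();print(s)
E
```

```text
scene [[0.872, 0.297, -0.389, 0.009], [-0.489, 0.56, -0.669, -0.574], [0.019, 0.773, 0.634, 0.921], [0.0, 0.0, 0.0, 1.0]] 43.54138676099971
side [[-0.996, 0.051, -0.078, 0.41], [-0.093, -0.53, 0.843, 0.986], [0.002, 0.846, 0.533, 0.594], [0.0, 0.0, 0.0, 1.0]] 55.46752520695694
{'t': 0.1, 'joint_pos': array([-1.20121434,  0.53710918, -0.00444538,  1.53874252,  0.00260738,
        1.06728918, -0.07118535]), 'qvel': array([-0.00118166, -0.00164011,  0.00103742, -0.00266356,  0.00027702,
        0.00031785, -0.00026781]), 'joint_efforts': array([ 1.89500643e-03, -5.72081673e+01,  9.93306264e-01, -2.52230984e+01,
       -5.62441559e-02,  1.34130384e-02,  2.23897274e-05]), 'tool_pos': array([0.27416482, 0.58877335, 0.24892684]), 'tcp_rot': array([-1.09061675e-04,  2.16124200e-01,  9.76365575e-01, -7.63487138e-04]), 'force': array([-0.49285055, -0.19342281, -0.08785743]), 'moment': array([-0.02744609,  0.01212522, -0.07143612]), 'finger_force': 0.0, 'gripper_width': 0.08824107827802079}
```

View pics/scene0.png

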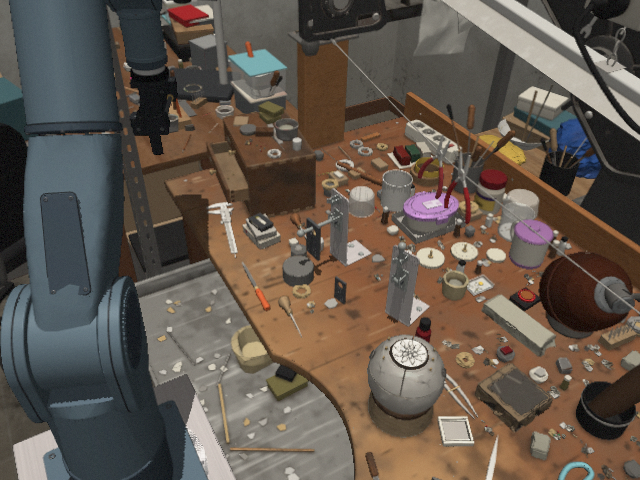

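View pics/side0.png

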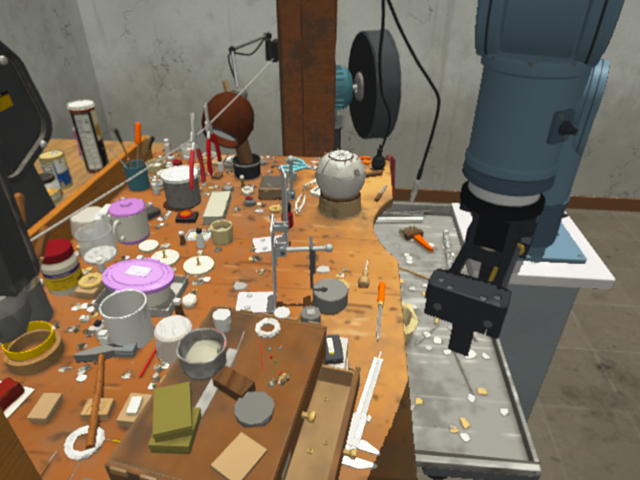

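The scene view shows stand A with the drawplate near (340,230), the block at (297,265), stand B at (402,285) with the bottle at (424,330), and a smaller decoy plate at (340,290). In the side view, A's hook ends at (328,247) and B's upright is at (287,190).

```bash
python3 - <<'E'
from h import *
a=load('scene');b=load('side')
A=cv2.resize(a['pixels'][175:345,255:455],(800,680),interpolation=cv2.INTER_CUBIC)[:600]
B=cv2.resize(b['pixels'][145:325,215:365],(500,600),interpolation=cv2.INTER_CUBIC)
cv2.imwrite('pics/c1.png',cv2.resize(np.hstack([cv2.resize(A,(700,525)),cv2.resize(B,(437,525))]),(800,370)))
for n,d,box in(('scene',a,(255,455,175,345)),('side',b,(215,365,145,325))):
    c=cloud(d);u0,u1,v0,v1=box;P=c[v0:v1,u0:u1]
    m=(P[...,2]>0.1)&(P[...,2]<0.25)
    k,l,st,ce=cv2.connectedComponentsWithStats(m.astype(np.uint8))
    for i in range(1,k):
        if st[i,4]>30:
            Q=P[l==i];print(n,st[i],Q.min(0).round(3),np.median(Q,0).round(3),Q.max(0).round(3))
    # plane fit of uprights: print cells at z bands
    for lo in np.arange(.04,.24,.02):
        mm=(P[...,2]>lo)&(P[...,2]<lo+.005)&(P[...,0]<.8)&(P[...,0]>.4)
        Q=P[mm];print(n,round(lo,2),len(Q),(Q[::max(1,len(Q)//12),:2]*1000).astype(int).tolist())
E
```

```text
scene [  0   0  57  12 360] [0.457 0.5   0.1  ] [0.501 0.517 0.11 ] [0.597 0.529 0.132]
scene [180   3   9  21  95] [0.711 0.172 0.199] [0.715 0.176 0.225] [0.722 0.185 0.25 ]
scene [  42   13   53   55 1009] [0.449 0.268 0.1  ] [0.549 0.293 0.135] [0.565 0.334 0.191]
scene [189  12   9  21  94] [0.706 0.138 0.199] [0.71  0.144 0.225] [0.716 0.152 0.249]
scene [ 134   66   31   51 1052] [0.543 0.053 0.1  ] [0.568 0.075 0.152] [0.585 0.115 0.219]
scene [125 160  50  10 350] [ 0.434 -0.092  0.128] [ 0.465 -0.069  0.15 ] [ 0.503 -0.04   0.159]
scene 0.04 469 [[681, 530], [591, 501], [564, 507], [506, 518], [706, 411], [454, 523], [441, 448], [428, 431], [557, 299], [709, 109], [702, 78], [575, 72], [576, -3]]
scene 0.06 529 [[796, 458], [572, 506], [794, 381], [483, 519], [791, 331], [787, 318], [798, 301], [799, 283], [780, 276], [487, 284], [567, 94], [588, 10], [577, 0]]
scene 0.08 222 [[768, 438], [603, 497], [539, 512], [546, 510], [512, 517], [492, 519], [466, 522], [557, 306], [563, 272], [493, 272], [562, 98], [574, 78], [579, 60]]
scene 0.1 172 [[582, 510], [580, 506], [547, 51
[... 2797 characters left out ...]
 -48], [460, -48], [455, -43], [568, 110], [494, 283], [489, 292], [555, 314], [556, 329]]
side 0.16 201 [[449, -114], [451, -95], [463, -83], [570, 105], [597, 502], [566, 505], [580, 512], [520, 511], [496, 516], [492, 520], [469, 521], [570, 534], [557, 535]]
side 0.18 266 [[586, 58], [551, 81], [561, 281], [543, 291], [542, 304], [557, 329], [578, 535], [585, 540], [587, 544], [574, 545], [576, 549], [580, 553], [579, 553]]
side 0.2 10 [[564, 79], [555, 78], [561, 83], [559, 84], [557, 80], [555, 79], [562, 81], [560, 80], [557, 81], [555, 80]]
side 0.22 12 [[719, 85], [716, 87], [714, 87], [712, 85], [711, 82], [719, 84], [717, 84], [715, 83], [713, 84], [710, 84], [714, 88], [559, 78]]
```

View pics/c1.png

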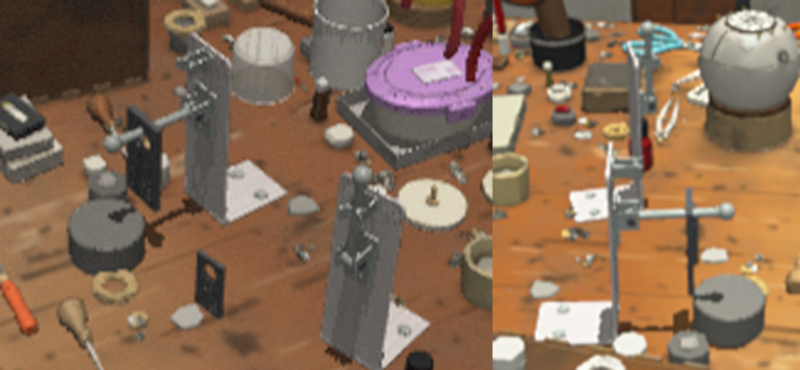

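The enlarged crop (scene left, side right) shows A's hook out with the plate on it, and B's hook folded with its ball above the sheet. The decoy plate is lying free on the bench. Next I'll do precise fits.

```bash
python3 - <<'E'
from h import *
C={}
for n in('scene','side'):
    d=load(n);C[n]=cloud(d).reshape(-1,3)
rng=np.random.default_rng(0)
for S,x0,y0 in(('A',.559,.303),('B',.572,.083)):
    for n in C:
        P=C[n];Q=P[(abs(P[:,0]-x0)<.04)&(abs(P[:,1]-y0)<.045)&(P[:,2]>.015)&(P[:,2]<.185)]
        best=None
        for _ in range(400):
            p=Q[rng.choice(len(Q),2)];t=(p[1]-p[0])[:2];L=np.linalg.norm(t)
            if L<.03: continue
            nn=np.array([t[1],-t[0]])/L; m=abs((Q[:,:2]-p[0,:2])@nn)<.0015
            if best is None or m.sum()>best.sum(): best=m
        I=Q[best];c=I[:,:2].mean(0);vx,vy,_,_=cv2.fitLine(I[:,:2].astype(np.float32),cv2.DIST_HUBER,0,.01,.01).ravel()[:4]
        t=np.array([vx,vy])*np.sign(vy);s=(I[:,:2]-c)@t;lo,hi=np.percentile(s,[.5,99.5])
        th=np.arctan2(-t[0],t[1]);print(S,n,len(I),'mid',(c+t*(lo+hi)/2).round(4),'w',round(hi-lo,4),'yaw',th.round(3))
        M=(c+t*(lo+hi)/2);xa=np.array([t[1],-t[0]])
        P2=P[(abs(P[:,0]-M[0])<.15)&(abs(P[:,1]-M[1])<.08)&(P[:,2]>.03)]
        loc=np.c_[(P2[:,:2]-M)@xa,(P2[:,:2]-M)@t,P2[:,2]]
        if S=='A':
            r=loc[(loc[:,0]<-.03)&(loc[:,0]>-.12)&(abs(loc[:,1])<.03)&(loc[:,2]>.045)]
            pl=r[(r[:,0]>-.09)&(r[:,2]>.06)&(r[:,2]<.112)];print(' plate',len(pl),np.percentile(pl,[2,50,98],axis=0).round(4).tolist())
            top=r[(r[:,0]>-.09)&(abs(r[:,1])>.008)];print(' plate z top/bot',np.percentile(top[:,2],[.5,99.5]).round(4))
            ba=r[(r[:,0]<-.09)&(r[:,2]>.11)]
        else:
            ba=loc[(abs(loc[:,1])<.02)&(loc[:,2]>.198)&(loc[:,0]<.02)&(loc[:,0]>-.04)]
        # sphere fit
        from scipy.optimize import least_squares
        o=least_squares(lambda c:np.linalg.norm(ba-c,axis=1)-.008,ba.mean(0),loss='soft_l1',f_scale=.001).x
        print(' ball local',len(ba),o.round(4),'world',(M+xa*o[0]+t*o[1]).round(4),ba.min(0).round(3),ba.max(0).round(3))
        rr=loc[(abs(loc[:,1])<.012)&((loc[:,0]<-.03)&(loc[:,0]>-.09)&(loc[:,2]>.118)&(loc[:,2]<.135) if S=='A' else (loc[:,0]<-.012)&(loc[:,0]>-.03)&(loc[:,2]>.15)&(loc[:,2]<.2))]
        print(' rod',len(rr),rr.mean(0).round(4) if len(rr) else '', rr.max(0).round(4) if len(rr) else '')
E
```

```text
A scene 544 mid [0.5578 0.3016] w 0.0607 yaw 0.134
 plate 269 [[-0.0735, -0.0217, 0.0612], [-0.0711, -0.0015, 0.0863], [-0.0655, 0.0233, 0.1104]]
 plate z top/bot [0.0516 0.1424]
 ball local 57 [-0.1011  0.001   0.1287] world [0.4574 0.289 ] [-0.11  -0.008  0.124] [-0.091  0.006  0.139]
 rod 84 [-0.0622 -0.0006  0.129 ] [-0.0302  0.0095  0.1345]
A side 226 mid [0.5564 0.3116] w 0.0417 yaw -0.077
 plate 67 [[-0.0689, -0.006, 0.0625], [-0.0668, -0.0032, 0.0861], [-0.0646, -0.001, 0.1096]]
 plate z top/bot [0.1245 0.1426]
 ball local 42 [-0.0941 -0.0315  0.129 ] world [0.4601 0.2875] [-0.102 -0.03   0.123] [-0.09  -0.023  0.136]
 rod 23 [-0.0668 -0.0039  0.1273] [-0.0628 -0.0018  0.1346]
B scene 899 mid [0.5717 0.0833] w 0.06 yaw 0.324
 ball local 92 [-0.0194 -0.0015  0.22  ] world [0.5538 0.0757] [-0.026 -0.02   0.199] [0.02  0.008 0.632]
 rod 127 [-0.0196  0.0002  0.1761] [-0.0125  0.0101  0.1998]
B side 285 mid [0.5775 0.0848] w 0.062 yaw 0.346
 ball local 55 [-0.0187 -0.      0.2109] world [0.5599 0.0785] [-0.025 -0.003  0.198] [-0.011  0.01   0.221]
 rod 109 [-0.0195  0.003   0.1772] [-0.012   0.0108  0.1982]
```

Emit:
move_arm:
  deltas:
    - [0.5, [28, -51, 6], [0, 0, 0.077]]
    - [0.5, [28, -51, 6], [0, 0, 0.077]]
    - [0.5, [28, -51, 6], [0, 0, 0.077]]
    - [0.5, [28, -51, 6], [0, 0, 0.077]]
    - [0.5, [28, -51, 6], [0, 0, 0.077]]

```text
t: 0.72
tool_pos: [0.415, 0.3323, 0.2797]
tcp_rot: [-0.0, 0.024, 1.0, -0.0]
force: [1.2, 0.2, 0.5]
gripper_width: 0.0441
finger_force: 0.0
```

Emit:
move_arm:
  deltas:
    - [0.5, [28, -51, 6], [0, 0, 0.077]]
    - [0.5, [28, -51, 6], [0, 0, 0.077]]
    - [0.5, [28, -51, 0], [0, 0, 0.077]]
    - [0.5, [28, -51, 0], [0, 0, 0.077]]
    - [0.5, [28, -51, 0], [0, 0, 0.077]]

```text
t: 1.35
tool_pos: [0.5549, 0.0775, 0.2915]
tcp_rot: [-0.0, -0.168, 0.986, 0.0]
force: [-0.7, 1.2, 0.4]
gripper_width: 0.044
finger_force: 0.0
```

Emit:
move_arm:
  deltas:
    - [0.4, [0, 0, 0], [0, 0, 0]]
    - [0.4, [0, 0, 0], [0, 0, 0]]
  squeeze: 15

```text
t: 1.6
tool_pos: [0.5539, 0.0798, 0.2913]
tcp_rot: [-0.0, -0.166, 0.986, 0.0]
force: [-0.7, 0.7, 0.5]
gripper_width: 0.0353
finger_force: 0.0
```

```bash
python3 - <<'E'
from h import *
d=grab('wrist','w1.png');s=status.observe();print(s['t'],s['tool_pos'],s['tcp_rot'],s['gripper_width'],s['force'],s['joint_pos'])
c=cloud(d).reshape(-1,3)
for z0,z1 in((.195,.23),):
    q=c[(c[:,2]>z0)&(c[:,2]<z1)&(abs(c[:,0]-.555)<.04)&(abs(c[:,1]-.08)<.04)];print(len(q),q.mean(0) if len(q) else 0,q.max(0) if len(q) else 0)
E
```

```text
1.65 [0.55375397 0.08061808 0.29143232] [-3.71209912e-04 -1.66987039e-01  9.85958940e-01  4.00354779e-04] 0.035055683403805736 [0.19508445 0.06968543 0.07887993] [-0.28122424  0.33781003  0.07196712  1.74038133 -0.02819699  1.06508486
  1.70671009]
516 [0.55488309 0.07630383 0.21515857] [0.56358147 0.0844895  0.22023737]
```

View pics/w1.png

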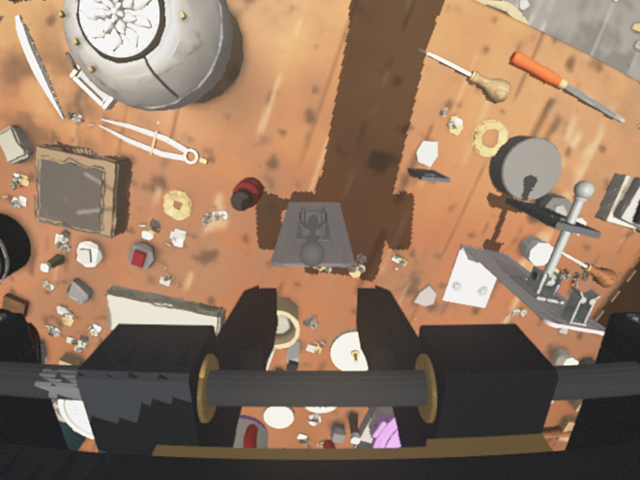

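The wrist view shows B's folded ball at (312,250), almost centred between the open fingers, with the bottle at (247,192) clear of them.

Emit:
move_arm:
  deltas:
    - [0.4, [3, -4, -30], [0, 0, 0]]
    - [0.4, [0, 0, -30], [0, 0, 0]]
    - [0.4, [0, 0, -27], [0, 0, 0]]
    - [0.4, [0, 0, 0], [0, 0, 0]]
    - [0.0, [0, 0, 0], [0, 0, 0]]
  squeeze: 20

```text
t: 2.28
tool_pos: [0.5577, 0.0764, 0.2058]
tcp_rot: [0.001, -0.167, 0.986, 0.0]
force: [0.3, -0.1, 0.4]
gripper_width: 0.0273
finger_force: 0.0
```

Emit:
move_arm:
  deltas:
    - [0.0, [0, 0, 0], [0, 0, 0]]
    - [0.0, [0, 0, 0], [0, 0, 0]]
    - [0.0, [0, 0, 0], [0, 0, 0]]
    - [0.0, [0, 0, 0], [0, 0, 0]]

```text
t: 2.78
tool_pos: [0.5576, 0.0775, 0.206]
tcp_rot: [0.001, -0.167, 0.986, 0.001]
force: [-3.4, 5.0, 3.5]
gripper_width: 0.014
finger_force: 20.0
```

```bash
python3 - <<'E'
from h import *
d=grab('wrist');e=grab('side');f=grab('scene')
a=d['pixels'][200:440,200:440];b=e['pixels'][130:230,240:340];g=f['pixels'][205:285,360:440]
cv2.imwrite('pics/w2.png',np.hstack([cv2.resize(x,(266,266),interpolation=cv2.INTER_CUBIC) for x in(a,b,g)]))
E
```

```text
(no output)
```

View pics/w2.png

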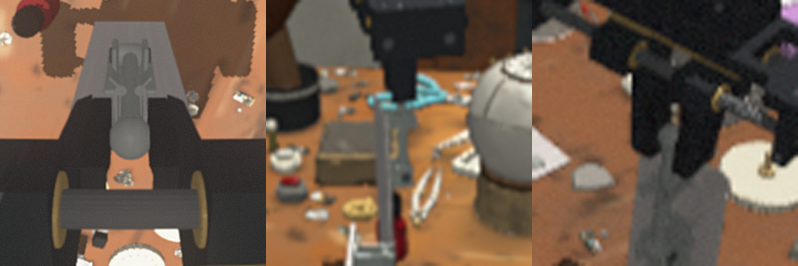

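The ball (wrist crop at (130,138)) is between the pads. I'll check how it's centred by projecting the grasp point into the picture.

```bash
python3 - <<'E'
from h import *
from scipy.optimize import least_squares
d=load('wrist');s=status.observe();print(s['tool_pos'],s['force'],s['gripper_width'])
T=np.linalg.inv(d['pose'])
for dz in(-.011,0,.008):
    p=T@np.r_[s['tool_pos']+[0,0,dz],1];p=p[:3]*[1,-1,-1]
    print(dz,cv2.projectPoints(p.reshape(1,3),np.zeros(3),np.zeros(3),K(d),d['distortion'])[0].ravel())
P=cloud(d)[305:342,302:332].reshape(-1,3);P=P[(P[:,2]>.2)&(P[:,2]<.225)]
o=least_squares(lambda c:np.linalg.norm(P-c,axis=1)-.008,P.mean(0)-[0,0,.006],loss='soft_l1',f_scale=.0007);print(len(P),o.x.round(4),o.cost,np.median(abs(o.fun)))
E
```

```text
[0.55769253 0.07750813 0.20600608] [-2.58894324  5.56885313  4.21895502] 0.01441698974413187
-0.011 [317.85513416 306.91897527]
0 [317.98793525 320.05333865]
0.008 [318.09587634 330.73716176]
1033 [0.5569 0.077  0.2105] 9.927531477169524e-05 0.0002862375565401386
```

The grip is well centred, within 1 mm. Now I'll pull the hook out along its arc.

Emit:
move_arm:
  deltas:
    - [0.0, [-10, -3, 0], [0, 0, 0]]
    - [0.0, [-10, -4, -3], [0, 0, 0]]

```text
t: 3.18
tool_pos: [0.5394, 0.0711, 0.2036]
tcp_rot: [0.003, -0.167, 0.986, 0.001]
force: [2.3, 7.1, 8.8]
gripper_width: 0.0146
finger_force: 20.0
```

Emit:
move_arm:
  deltas:
    - [0.0, [-6, -2, -2], [0, 0, 0]]
    - [0.0, [-6, -2, -3], [0, 0, 0]]
    - [0.0, [-7, -2, -3], [0, 0, 0]]

```text
t: 3.55
tool_pos: [0.5241, 0.0659, 0.1989]
tcp_rot: [0.007, -0.167, 0.986, 0.002]
force: [0.7, 7.6, 23.8]
gripper_width: 0.0138
finger_force: 20.1
```

Emit:
move_arm:
  deltas:
    - [0.0, [0, 1, 3], [0, 0, 0]]
    - [0.0, [0, 0, 0], [0, 0, 0]]

```text
t: 3.8
tool_pos: [0.5193, 0.0644, 0.197]
tcp_rot: [0.001, -0.167, 0.986, 0.0]
force: [4.1, 4.3, -9.3]
gripper_width: 0.0141
finger_force: 20.0
```

```bash
cat > ball.py <<'E'
from h import *
from scipy.optimize import least_squares
def ballfit(d,g):
    P=cloud(d).reshape(-1,3);P=P[np.linalg.norm(P-g,axis=1)<.016]
    o=least_squares(lambda c:np.linalg.norm(P-c,axis=1)-.008,g,loss='soft_l1',f_scale=.0007);return len(P),o.x.round(4),np.median(abs(o.fun)).round(4)
E
python3 - <<'E'
from ball import *
d=grab('wrist');s=status.observe();p=s['tool_pos'];print(p,s['force'])
print(ballfit(d,p+[0,0,.004]))
P=cloud(d).reshape(-1,3)
# sheet near top: local coords
t=.33;xa=np.array([np.cos(t),np.sin(t)]);ya=np.array([-np.sin(t),np.cos(t)]);M=np.array([.5725,.0838])
L=np.c_[(P[:,:2]-M)@xa,(P[:,:2]-M)@ya,P[:,2]]
for z in(.08,.1,.12,.14,.16,.175):
    q=L[(abs(L[:,2]-z)<.005)&(abs(L[:,1])<.027)&(abs(L[:,1])>.016)&(abs(L[:,0])<.06)];print(z,len(q),np.median(q,0).round(4) if len(q) else 0)
E
```

```text
[0.51912664 0.06442671 0.19683843] [ 3.03025033  3.74897817 -8.07516379]
(2133, array([0.5186, 0.064 , 0.2024]), np.float64(0.0015))
0.08 0 0
0.1 0 0
0.12 0 0
0.14 0 0
0.16 0 0
0.175 0 0
```

Emit:
move_arm:
  deltas:
    - [0.0, [-8.4, -2.9, -7], [0, 0, 0]]
    - [0.0, [-7.8, -2.7, -6.7], [0, 0, 0]]
    - [0.0, [-6.9, -2.4, -7.7], [0, 0, 0]]
  squeeze: 12

```text
t: 4.22
tool_pos: [0.4943, 0.0556, 0.1749]
tcp_rot: [-0.0, -0.167, 0.986, 0.0]
force: [-1.2, 5.7, 0.0]
gripper_width: 0.0146
finger_force: 12.0
```

Emit:
move_arm:
  deltas:
    - [0.0, [0, 0, 0], [0, 0, 0]]

```text
t: 4.35
tool_pos: [0.4937, 0.0554, 0.1744]
tcp_rot: [-0.001, -0.166, 0.986, 0.0]
force: [-1.0, 5.0, -1.0]
gripper_width: 0.0141
finger_force: 12.0
```

Forces are low, so I'll continue to the stop.

Emit:
move_arm:
  deltas:
    - [0.0, [-5.8, -1.8, -8.6], [0, 0, 0]]
    - [0.0, [-4.8, -1.5, -9.3], [0, 0, 0]]
    - [0.0, [-3.7, -1.2, -9.8], [0, 0, 0]]
    - [0.0, [0, 0, 0], [0, 0, 0]]

```text
t: 4.85
tool_pos: [0.4798, 0.0506, 0.1467]
tcp_rot: [-0.001, -0.166, 0.986, 0.0]
force: [-1.2, 5.0, -0.2]
gripper_width: 0.0144
finger_force: 12.0
```

Emit:
move_arm:
  deltas:
    - [0.0, [-2, -1, -5], [0, 0, 0]]
    - [0.0, [-1, 0, -5], [0, 0, 0]]
    - [0.0, [-1, 0, -5], [0, 0, 0]]
    - [0.0, [0, 0, -5], [0, 0, 0]]
    - [0.0, [0, 0, 0], [0, 0, 0]]

```text
t: 5.48
tool_pos: [0.4767, 0.0496, 0.1273]
tcp_rot: [-0.0, -0.166, 0.986, -0.0]
force: [-1.5, 3.5, 0.8]
gripper_width: 0.0138
finger_force: 12.0
```

Emit:
move_arm:
  deltas:
    - [0.0, [0, 0, -2], [0, 0, 0]]
    - [0.0, [0, 0, -2], [0, 0, 0]]
    - [0.0, [0, 0, 0], [0, 0, 0]]

```text
t: 5.85
tool_pos: [0.4769, 0.0497, 0.1235]
tcp_rot: [-0.0, -0.166, 0.986, -0.0]
force: [-2.9, 3.0, -0.3]
gripper_width: 0.0144
finger_force: 12.0
```

```bash
python3 - <<'E'
from ball import *
d=grab('wrist');s=status.observe();p=s['tool_pos'];print(p,s['force'])
print(ballfit(d,p+[0,0,.005]))
E
```

```text
[0.47696282 0.0497106  0.12358032] [-1.44419154  3.59870263  0.20670279]
(2435, array([0.4774, 0.0497, 0.1313]), np.float64(0.0009))
```

Emit:
move_arm:
  deltas:
    - [0.0, [0, 0, -2], [0, 0, 0]]
    - [0.0, [0, 0, 0], [0, 0, 0]]

```text
t: 6.15
tool_pos: [0.4765, 0.0495, 0.1215]
tcp_rot: [-0.001, -0.166, 0.986, -0.0]
force: [-3.8, 4.6, 2.1]
gripper_width: 0.0139
finger_force: 11.8
```

Emit:
move_arm:
  deltas:
    - [0.0, [0, 0, -2], [0, 0, 0]]
    - [0.0, [0, 0, 0], [0, 0, 0]]

```text
t: 6.4
tool_pos: [0.4758, 0.0493, 0.1195]
tcp_rot: [-0.001, -0.166, 0.986, -0.0]
force: [-6.4, 3.0, 6.4]
gripper_width: 0.0144
finger_force: 11.2
```

Emit:
move_arm:
  deltas:
    - [0.5, [0, 0, 2], [0, 0, 0]]
    - [0.5, [0, 0, 0], [0, 0, 0]]
    - [0.5, [0, 0, 20], [0, 0, 0]]
    - [0.7, [0, 0, 40], [0, 0, 0]]
    - [0.7, [0, 0, 50], [0, 0, 0]]

```text
t: 7.02
tool_pos: [0.4769, 0.0489, 0.2324]
tcp_rot: [-0.0, -0.166, 0.986, -0.0]
force: [0.9, -0.2, -0.2]
gripper_width: 0.0609
finger_force: 0.0
```

Emit:
move_arm:
  deltas:
    - [0.7, [0, 0, 30], [0, 0, -0.05]]
    - [0.8, [0, 0, 0], [0, 0, -0.05]]
    - [0.8, [0, 0, 0], [0, 0, 0]]

```text
t: 7.4
tool_pos: [0.4774, 0.0492, 0.262]
tcp_rot: [0.001, -0.117, 0.993, -0.0]
force: [0.5, -0.4, -0.1]
gripper_width: 0.0705
finger_force: 0.0
```

```bash
cat > mb.py <<'E'
from ball import *
def rod(d,hx,hy,bx,by):
    # rod points between hinge and ball: top-surface ridge, in local frame
    P=cloud(d).reshape(-1,3);a=np.array([bx-hx,by-hy]);L=np.linalg.norm(a);a/=L;n=np.array([-a[1],a[0]])
    s=(P[:,:2]-[hx,hy])@a;w=(P[:,:2]-[hx,hy])@n
    for k in np.arange(.02,.076,.008):
        q=(abs(s-k)<.004)&(abs(w)<.01)&(P[:,2]>.112)&(P[:,2]<.15)
        if q.sum(): print('  s',round(k,3),q.sum(),'w',w[q].mean().round(4),'ztop',np.percentile(P[q,2],90).round(4))
E
python3 - <<'E'
from mb import *
s=status.observe();p=s['tool_pos'];print(s['t'],p,s['force'],s['tcp_rot'])
for n in('wrist','scene','side'):
    d=grab(n,n+'3.png');print(n)
    for nm,g in(('B',[.4768,.0497,.128]),('A',[.4585,.2885,.1288])):
        try: print(nm,ballfit(d,np.array(g)))
        except Exception as e: print(nm,e)
    rod(d,.5574,.0786,.477,.0497);print(' A');rod(d,.5578-.016*.991,.3016-.016*.134,.4585,.2885)
E
```

```text
7.4 [0.47744315 0.04924528 0.2619546 ] [ 0.54927583 -0.42301953 -0.08939721] [ 6.76836889e-04 -1.16683107e-01  9.93168947e-01 -1.90920601e-04]
wrist
B (475, array([0.4773, 0.0495, 0.129 ]), np.float64(0.0007))
A (467, array([0.4583, 0.2867, 0.1276]), np.float64(0.001))
  s 0.02 81 w 0.0011 ztop 0.1304
  s 0.028 85 w 0.001 ztop 0.1308
  s 0.036 90 w 0.0009 ztop 0.1312
  s 0.044 90 w 0.0008 ztop 0.1314
  s 0.052 95 w 0.0007 ztop 0.1317
  s 0.06 96 w 0.0005 ztop 0.132
  s 0.068 99 w 0.0004 ztop 0.1323
 A
  s 0.036 72 w 0.0036 ztop 0.1301
  s 0.044 45 w 0.0036 ztop 0.1305
  s 0.052 190 w -0.0001 ztop 0.1408
  s 0.06 170 w 0.0017 ztop 0.1374
  s 0.068 101 w 0.0037 ztop 0.1311
scene
B (80, array([0.4766, 0.0507, 0.128 ]), np.float64(0.0014))
A (65, array([0.4585, 0.2885, 0.1286]), np.float64(0.0015))
  s 0.02 14 w 0.0011 ztop 0.1295
  s 0.028 14 w 0.0005 ztop 0.1295
  s 0.036 13 w 0.0006 ztop 0.1311
  s 0.044 14 w 0.0008 ztop 0.1309
  s 0.052 16 w 0.0007 ztop 0.1306
  s 0.06 12 w -0.0003 ztop 0.1311
  s 0.068 16 w 0.0009 ztop 0.1314
 A
  s 0.02 14 w 0.001 ztop 0.1313
  s 0.028 13 w 0.0009 ztop 0.1301
  s 0.036 12 w -0.0001 ztop 0.1312
  s 0.044 2 w 0.0078 ztop 0.1375
  s 0.052 42 w 0.001 ztop 0.1414
  s 0.06 20 w -0.0006 ztop 0.1334
  s 0.068 11 w 0.0019 ztop 0.134
side
B (49, array([0.4806, 0.0508, 0.13  ]), np.float64(0.0011))
A (77, array([0.4612, 0.2882, 0.1288]), np.float64(0.0011))
  s 0.02 12 w -0.0009 ztop 0.1321
  s 0.028 13 w -0.0002 ztop 0.1311
  s 0.036 13 w -0.0015 ztop 0.1321
  s 0.044 11 w -0.0024 ztop 0.1322
  s 0.052 13 w -0.0001 ztop 0.1322
  s 0.06 13 w -0.0022 ztop 0.1326
  s 0.068 13 w -0.0009 ztop 0.1328
 A
  s 0.02 18 w -0.0018 ztop 0.1314
  s 0.028 16 w -0.0014 ztop 0.1304
  s 0.036 20 w -0.0017 ztop 0.1312
  s 0.044 21 w -0.0014 ztop 0.1408
  s 0.052 23 w -0.0011 ztop 0.1422
  s 0.06 21 w -0.0014 ztop 0.1321
  s 0.068 16 w -0.0013 ztop 0.1318
```

View pics/wrist3.png

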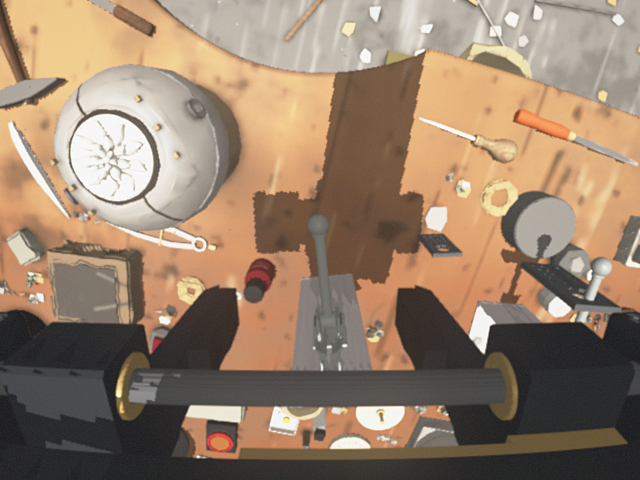

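The wrist view shows hook B fully out, ball at (318,224), rod level. Now I'll move over the drawplate.

Emit:
move_arm:
  deltas:
    - [0.8, [2.6, 48.6, 0], [0, 0, -0.02]]
    - [0.8, [2.6, 48.6, 0], [0, 0, -0.02]]
    - [0.8, [2.6, 48.6, 0], [0, 0, -0.02]]
    - [0.8, [2.6, 48.6, -10], [0, 0, -0.02]]
    - [0.8, [2.6, 48.6, -10], [0, 0, -0.02]]

```text
t: 8.18
tool_pos: [0.49, 0.2941, 0.2409]
tcp_rot: [-0.0, -0.067, 0.998, -0.0]
force: [1.0, 0.5, -0.3]
gripper_width: 0.0707
finger_force: 0.0
```

Emit:
move_arm:
  deltas:
    - [0.8, [0, 0, -10], [0, 0, 0]]
    - [0.8, [0, 0, 0], [0, 0, 0]]
    - [0.8, [0, 0, 0], [0, 0, 0]]

```text
t: 8.55
tool_pos: [0.4905, 0.2911, 0.2318]
tcp_rot: [0.0, -0.066, 0.998, -0.0]
force: [0.0, 0.1, 0.6]
gripper_width: 0.0705
finger_force: 0.0
```

```bash
cat > pl.py <<'E'
from mb import *
def plate(d,M,t,zr):
    P=cloud(d).reshape(-1,3);xa=np.array([np.cos(t),np.sin(t)]);ya=np.array([-np.sin(t),np.cos(t)])
    L=np.c_[(P[:,:2]-M)@xa,(P[:,:2]-M)@ya,P[:,2]]
    q=(L[:,0]<-.03)&(L[:,0]>-.095)&(abs(L[:,1])<.03)&(abs(L[:,1])>.007)&(L[:,2]>zr[0])&(L[:,2]<zr[1])
    q=L[q];top=q[q[:,2]>np.percentile(q[:,2],99)-.002];print('top edge',len(top),np.percentile(top,[2,50,98],axis=0).round(4).tolist())
    c=np.median(top,0);print(' world ctr',(M+xa*c[0]+ya*(np.percentile(top[:,1],1)+np.percentile(top[:,1],99))/2).round(4),'slope',np.polyfit(top[:,1],top[:,0],1).round(4))
E
python3 - <<'E'
from pl import *
s=status.observe();print(s['t'],s['tool_pos'],s['force'],s['tcp_rot'])
d=grab('wrist','w4.png');print(ballfit(d,np.array([.4585,.2885,.1288])))
plate(d,np.array([.5578,.3016]),.133,(.1,.15))
E
```

```text
8.55 [0.49051386 0.29109104 0.23176736] [0.03300595 0.05339568 0.62394761] [ 7.55964607e-05 -6.60805838e-02  9.97814208e-01 -3.97083910e-04]
(669, array([0.4583, 0.287 , 0.1279]), np.float64(0.0009))
top edge 396 [[-0.072, -0.0223, 0.1396], [-0.0689, -0.0085, 0.1404], [-0.0659, 0.02, 0.1417]]
 world ctr [0.4897 0.2912] slope [ 0.0077 -0.069 ]
```

Emit:
move_arm:
  deltas:
    - [0.8, [-1, 0, -40], [0, 0, 0]]
    - [0.8, [0, 0, -40], [0, 0, 0]]
    - [0.8, [0, 0, -37], [0, 0, 0]]
    - [0.8, [0, 0, 0], [0, 0, 0]]
    - [0.55, [0, 0, 0], [0, 0, 0]]
  squeeze: 20

```text
t: 9.22
tool_pos: [0.4901, 0.2928, 0.1162]
tcp_rot: [0.001, -0.067, 0.998, 0.0]
force: [1.0, 0.1, 0.7]
gripper_width: 0.0628
finger_force: 0.0
```

Emit:
move_arm:
  deltas:
    - [0.3, [0, 0, 0], [0, 0, 0]]
    - [0.3, [0, 0, 0], [0, 0, 0]]
    - [0.3, [0, 0, 0], [0, 0, 0]]

```text
t: 9.6
tool_pos: [0.4892, 0.2931, 0.1154]
tcp_rot: [0.0, -0.067, 0.998, 0.0]
force: [-0.3, 0.2, 3.4]
gripper_width: 0.0438
finger_force: 20.0
```

Emit:
move_arm:
  deltas:
    - [0.3, [0, -1, 4], [0, 0, 0]]
    - [0.3, [0, 0, 4], [0, 0, 0]]
    - [0.3, [0, 0, 0], [0, 0, 0]]

```text
t: 9.98
tool_pos: [0.4891, 0.2918, 0.1229]
tcp_rot: [0.0, -0.067, 0.998, 0.0]
force: [-0.1, -0.2, -2.4]
gripper_width: 0.0433
finger_force: 20.0
```

```bash
python3 - <<'E'
from pl import *
s=status.observe();print(s['t'],s['tool_pos'],s['force'],s['tcp_rot'],s['gripper_width'])
d=grab('wrist','w5.png');print(ballfit(d,np.array([.4583,.2875,.128])))
plate(d,np.array([.5578,.3016]),.133,(.12,.16))
e=grab('side','s5.png');f=grab('scene','c5.png');print(ballfit(f,np.array([.4583,.2875,.128])))
a=d['pixels'][140:400,190:450];b=e['pixels'][215:315,240:340];g=f['pixels'][195:285,280:370]
cv2.imwrite('pics/m5.png',np.hstack([cv2.resize(x,(266,266),interpolation=cv2.INTER_CUBIC) for x in(a,b,g)]))
E
```

```text
9.975 [0.48910813 0.29175747 0.12287133] [-0.10887083 -0.19485681 -2.41896629] [ 1.88096568e-04 -6.70371541e-02  9.97750460e-01  6.92074838e-05] 0.04333443413145656
(1886, array([0.4591, 0.2872, 0.1289]), np.float64(0.0006))
top edge 1036 [[-0.0805, -0.0297, 0.1564], [-0.0757, 0.0212, 0.1573], [-0.0713, 0.029, 0.1594]]
 world ctr [0.4828 0.2914] slope [-0.0126 -0.0756]
(54, array([0.4594, 0.2884, 0.1295]), np.float64(0.001))
```

View pics/m5.png

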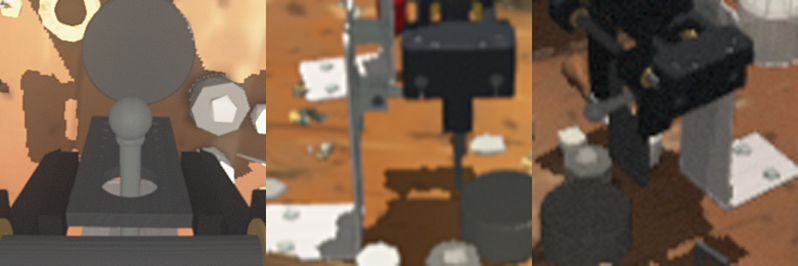

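The plate is lifted off the rod. In the wrist crop the rod passes through the middle of the hole at (130,187). The force is just the weight, about 2.4 N. Now I'll slide it out past the ball.

Emit:
move_arm:
  deltas:
    - [0.3, [-7, -1, 0], [0, 0, 0]]
    - [0.3, [-7, -1, 1], [0, 0, 0]]
    - [0.3, [-7, -1, 0], [0, 0, 0]]
    - [0.3, [-7, -1, 0], [0, 0, 0]]

```text
t: 10.62
tool_pos: [0.4603, 0.2877, 0.1237]
tcp_rot: [-0.0, -0.067, 0.998, 0.0]
force: [-0.1, -0.3, -2.0]
gripper_width: 0.0436
finger_force: 20.0
```

Emit:
move_arm:
  deltas:
    - [0.3, [-8, -1, 0], [0, 0, 0]]
    - [0.3, [-10, -1, 0], [0, 0, 0]]
    - [0.3, [-10, -1, 0], [0, 0, 0]]
    - [0.3, [-10, -1, 0], [0, 0, 0]]

```text
t: 11.12
tool_pos: [0.4222, 0.2837, 0.1236]
tcp_rot: [-0.0, -0.067, 0.998, -0.0]
force: [0.7, 0.7, -2.7]
gripper_width: 0.0439
finger_force: 20.0
```

Emit:
move_arm:
  deltas:
    - [0.3, [2, -49, 0], [0, 0, 0.04]]
    - [0.3, [5, -49, 0], [0, 0, 0.04]]
    - [0.3, [5, -49, 0], [0, 0, 0.04]]
    - [0.3, [5, -49, 0], [0, 0, 0.04]]
    - [0.3, [5, -49, 0], [0, 0, 0.04]]

```text
t: 11.75
tool_pos: [0.4449, 0.0374, 0.1238]
tcp_rot: [0.0, -0.167, 0.986, 0.0]
force: [0.2, 0.0, -3.2]
gripper_width: 0.0436
finger_force: 20.0
```

Emit:
move_arm:
  deltas:
    - [0.3, [0, 0, 0], [0, 0, 0]]
    - [0.3, [0, 0, 0], [0, 0, 0]]
    - [0.3, [0, 0, 0], [0, 0, 0]]

```text
t: 12.12
tool_pos: [0.4449, 0.0403, 0.1237]
tcp_rot: [0.0, -0.167, 0.986, 0.0]
force: [0.8, -0.7, -2.7]
gripper_width: 0.0439
finger_force: 20.0
```

```bash
python3 - <<'E'
from pl import *
s=status.observe();p=s['tool_pos'];print(s['t'],p,s['force'],s['tcp_rot'],s['gripper_width'])
f=grab('scene');d=grab('wrist')
print(ballfit(f,np.array([.4772,.0497,.128])))
u=np.array([.946,.324]);v=np.array([-.324,.946]);b=np.array([.4772,.0497])
print('long',(b-p[:2])@u,'lat',(b-p[:2])@v, 'hole z',p[2]+.0038)
P=cloud(d).reshape(-1,3);L=np.c_[(P[:,:2]-p[:2])@u,(P[:,:2]-p[:2])@v,P[:,2]]
q=L[(abs(L[:,0])<.02)&(abs(L[:,1])<.021)&(L[:,2]>.1)&(L[:,2]<.165)]
print(len(q),np.percentile(q,[1,50,99],axis=0).round(4).tolist())
for k in(-.018,-.012,-.006,0,.006,.012,.018):
    w=q[abs(q[:,1]-k)<.002];print(k,len(w),w[:,2].max().round(4),w[w[:,2]>w[:,2].max()-.002].mean(0).round(4))
E
```

```text
12.125 [0.44486308 0.04030182 0.12365068] [ 0.81062885 -0.72965617 -2.69811299] [ 1.17155113e-04 -1.67499297e-01  9.85872149e-01  2.80034300e-04] 0.04390944090945
(0, array([0.4772, 0.0497, 0.128 ]), np.float64(nan))
long 0.03363573345565787 lat -0.0015864848671630326 hole z 0.12745067876980926
7314 [[-0.0045, -0.0206, 0.1008], [-0.0034, 0.0004, 0.1374], [0.0025, 0.0208, 0.1492]]
-0.018 742 0.149 [-0.001 -0.018  0.148]
-0.012 754 0.1495 [-0.0007 -0.0119  0.1481]
-0.006 617 0.1493 [-0.0008 -0.006   0.1481]
0 583 0.1493 [-0.0007 -0.      0.1481]
0.006 622 0.1505 [-0.0011  0.0059  0.1488]
0.012 780 0.1496 [-0.0007  0.012   0.1483]
0.018 753 0.1496 [-0.0006  0.018   0.1483]
  return _methods._mean(a, axis=axis, dtype=dtype,
  ret = ret.dtype.type(ret / rcount)
```

Emit:
move_arm:
  deltas:
    - [0.3, [0.5, -1.4, 1], [0, 0, 0]]
    - [0.3, [0, 0, 0], [0, 0, 0]]
    - [0.3, [8.5, 2.9, 0], [0, 0, 0]]
    - [0.3, [5.7, 1.9, 0], [0, 0, 0]]
    - [0.3, [0, 0, 0], [0, 0, 0]]

```text
t: 12.85
tool_pos: [0.4604, 0.0424, 0.1246]
tcp_rot: [0.0, -0.166, 0.986, 0.0]
force: [0.1, -0.6, -1.3]
gripper_width: 0.0434
finger_force: 20.0
```

```bash
python3 - <<'E'
from pl import *
s=status.observe();p=s['tool_pos'];print(s['t'],p,s['force'])
d=grab('wrist','w6.png');cv2.imwrite('pics/w6c.png',cv2.resize(d['pixels'][200:420,180:460],(560,440)))
u=np.array([.946,.324]);v=np.array([-.324,.946]);b=np.array([.4772,.0497])
print('long',(b-p[:2])@u,'lat',(b-p[:2])@v)
E
```

```text
12.85 [0.46044169 0.04244054 0.12463795] [ 0.12935294 -0.57149323 -1.26012828]
long 0.01820542886057106 lat 0.0014377579205888298
```

View pics/w6c.png

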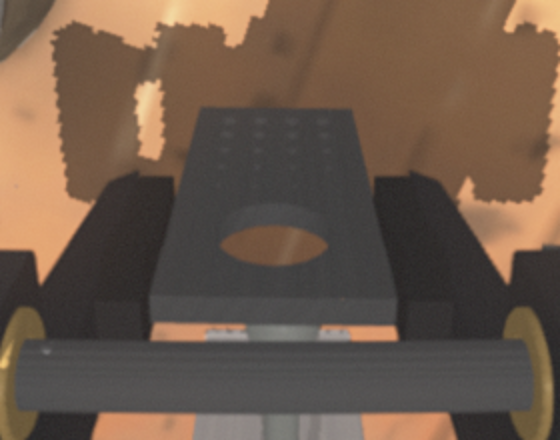

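The wrist crop shows the plate square, with the hole centred at (274,245). The ball is just behind it at (283,330), so the plate needs about 1.5 mm to the left (+y).

Emit:
move_arm:
  deltas:
    - [0.3, [-0.5, 1.3, 0], [0, 0, 0]]
    - [0.3, [5.7, 1.9, 0], [0, 0, 0]]
    - [0.3, [5.7, 1.9, 0], [0, 0, 0]]
    - [0.3, [0, 0, 0], [0, 0, 0]]

```text
t: 13.4
tool_pos: [0.4713, 0.0475, 0.1247]
tcp_rot: [0.0, -0.166, 0.986, 0.0]
force: [0.0, 0.9, -1.1]
gripper_width: 0.0434
finger_force: 20.0
```

Emit:
move_arm:
  deltas:
    - [0.3, [5.7, 1.9, 0], [0, 0, 0]]
    - [0.3, [5.7, 1.9, 0], [0, 0, 0]]
    - [0.3, [0, 0, 0], [0, 0, 0]]

```text
t: 13.78
tool_pos: [0.4826, 0.0513, 0.1247]
tcp_rot: [0.0, -0.166, 0.986, 0.0]
force: [-0.4, -0.5, -2.6]
gripper_width: 0.0438
finger_force: 20.0
```

Emit:
move_arm:
  deltas:
    - [0.3, [7.6, 2.6, 0], [0, 0, 0]]
    - [0.3, [7.6, 2.6, 0], [0, 0, 0]]
    - [0.3, [7.6, 2.6, 0], [0, 0, 0]]
    - [0.3, [7.6, 2.6, -1], [0, 0, 0]]
    - [0.3, [0, 0, 0], [0, 0, 0]]

```text
t: 14.4
tool_pos: [0.513, 0.0618, 0.1235]
tcp_rot: [0.0, -0.166, 0.986, 0.0]
force: [-0.2, -0.2, -2.3]
gripper_width: 0.0436
finger_force: 20.0
```

Emit:
move_arm:
  deltas:
    - [0.3, [0, 0, -3], [0, 0, 0]]
    - [0.3, [0, 0, -2], [0, 0, 0]]
    - [0.3, [0, 0, 0], [0, 0, 0]]

```text
t: 14.78
tool_pos: [0.512, 0.0613, 0.1184]
tcp_rot: [-0.0, -0.166, 0.986, -0.0]
force: [0.0, 0.3, -1.4]
gripper_width: 0.0434
finger_force: 20.0
```

```bash
python3 - <<'E'
from pl import *
s=status.observe();p=s['tool_pos'];print(s['t'],p,s['force'])
d=grab('wrist','w7.png')
u=np.array([.946,.324]);v=np.array([-.324,.946])
P=cloud(d).reshape(-1,3);L=np.c_[(P[:,:2]-p[:2])@u,(P[:,:2]-p[:2])@v,P[:,2]]
for k in(-.035,-.028,-.021,-.014,.014):
    w=L[(abs(L[:,0]-k)<.002)&(abs(L[:,1])<.012)&(L[:,2]>.115)&(L[:,2]<.145)];print('rod',k,len(w),w.mean(0).round(4) if len(w) else '',w.max(0).round(4) if len(w) else '')
print(ballfit(d,np.array([.4772,.0497,.128])))
E
```

```text
14.775 [0.51201282 0.06129008 0.11837867] [ 0.01431639  0.28911247 -1.42118651]
rod -0.035 351 [-0.0352  0.      0.1347] [-0.033   0.0076  0.1376]
rod -0.028 206 [-0.0282  0.      0.132 ] [-0.026   0.0053  0.1345]
rod -0.021 201 [-0.021   0.0003  0.1312] [-0.019   0.004   0.1332]
rod -0.014 198 [-0.014   0.0003  0.131 ] [-0.012   0.0042  0.1336]
rod 0.014 114 [0.0142 0.0003 0.1299] [0.016  0.0042 0.1319]
(2101, array([0.4774, 0.0496, 0.1289]), np.float64(0.0007))
```

Emit:
move_arm:
  deltas:
    - [0.3, [0, 0, -2], [0, 0, 0]]
    - [0.3, [0, 0, -1], [0, 0, 0]]
    - [0.3, [0, 0, 0], [0, 0, 0]]

```text
t: 15.2
tool_pos: [0.5121, 0.0613, 0.1159]
tcp_rot: [-0.0, -0.166, 0.986, -0.0]
force: [-2.6, -1.2, 5.2]
gripper_width: 0.0437
finger_force: 20.0
```

Emit:
move_arm:
  deltas:
    - [0.3, [0, 0, 0.7], [0, 0, 0]]
    - [0.3, [0, 0, 0], [0, 0, 0]]
    - [0.6, [0, 0, 0], [0, 0, 0]]
    - [0.75, [0, 0, 0], [0, 0, 0]]
    - [0.8, [0, 0, 0], [0, 0, 0]]

```text
t: 15.82
tool_pos: [0.5126, 0.0615, 0.1163]
tcp_rot: [0.0, -0.166, 0.986, 0.0]
force: [-1.0, 0.4, -0.5]
gripper_width: 0.0696
finger_force: 0.0
```

Emit:
move_arm:
  deltas:
    - [0.8, [0, 0, 25], [0, 0, 0]]
    - [0.8, [0, 0, 40], [0, 0, 0]]
    - [0.8, [0, 0, 45], [0, 0, 0]]
    - [0.8, [0, 0, 30], [0, 0, 0]]
    - [0.8, [0, 0, 0], [0, 0, 0]]

```text
t: 16.45
tool_pos: [0.5139, 0.0617, 0.2586]
tcp_rot: [0.003, -0.166, 0.986, 0.0]
force: [-0.4, 0.7, -0.6]
gripper_width: 0.0703
finger_force: 0.0
```

```bash
python3 - <<'E'
from pl import *
s=status.observe();print(s['t'],s['tool_pos'],s['force'])
d=grab('wrist','w8.png');plate(d,np.array([.5725,.0838]),.33,(.1,.16));print(ballfit(d,np.array([.4772,.0497,.128])))
f=grab('scene','c8.png');print(ballfit(f,np.array([.4583,.2875,.128])))
E
```

```text
16.45 [0.51390156 0.06170203 0.2585788 ] [-0.36089172  0.7227111  -0.60270975]
top edge 261 [[-0.069, -0.0242, 0.14], [-0.0661, -0.0087, 0.1406], [-0.063, 0.0184, 0.142]]
 world ctr [0.5108 0.0598] slope [ 0.0054 -0.0661]
(569, array([0.4767, 0.0492, 0.1279]), np.float64(0.001))
(54, array([0.4594, 0.2887, 0.1298]), np.float64(0.0013))
```

The plate hangs freely on B. Next is hook A's ball.

Emit:
move_arm:
  deltas:
    - [0.6, [-11, 45, 0], [0, 0, -0.04]]
    - [0.5, [-11, 45, 0], [0, 0, -0.04]]
    - [0.4, [-11, 45, 0], [0, 0, -0.04]]
    - [0.4, [-11, 45, 0], [0, 0, -0.04]]
    - [0.4, [-11, 46, 0], [0, 0, -0.04]]

```text
t: 17.18
tool_pos: [0.4562, 0.2883, 0.2546]
tcp_rot: [-0.001, -0.066, 0.998, -0.001]
force: [0.9, 0.3, -0.3]
gripper_width: 0.0353
finger_force: 0.0
```

Emit:
move_arm:
  deltas:
    - [0.4, [0, 0, -20], [0, 0, 0]]
    - [0.4, [0, 0, -20], [0, 0, 0]]
    - [0.4, [0, 0, 0], [0, 0, 0]]
    - [0.4, [0, 0, 0], [0, 0, 0]]

```text
t: 17.68
tool_pos: [0.4574, 0.2873, 0.2162]
tcp_rot: [-0.0, -0.067, 0.998, -0.0]
force: [0.3, 0.3, 0.4]
gripper_width: 0.0354
finger_force: 0.0
```

```bash
python3 - <<'E'
from pl import *
s=status.observe();print(s['t'],s['tool_pos'],s['force'],s['tcp_rot'])
d=grab('wrist','w9.png');print(ballfit(d,np.array([.4585,.2875,.128])));rod(d,.5419,.2995,.4585,.2875)
E
```

```text
17.675 [0.45736507 0.28729617 0.21617583] [0.25416723 0.28023584 0.42365062] [-2.73823643e-04 -6.69553589e-02  9.97755924e-01 -1.47277006e-04]
(665, array([0.4592, 0.2872, 0.1289]), np.float64(0.0007))
  s 0.02 101 w 0.0011 ztop 0.1306
  s 0.028 121 w 0.0014 ztop 0.1308
  s 0.036 114 w 0.0012 ztop 0.1311
  s 0.044 129 w 0.0012 ztop 0.1314
  s 0.052 122 w 0.0011 ztop 0.1318
  s 0.06 133 w 0.0009 ztop 0.1321
  s 0.068 141 w 0.0006 ztop 0.1323
```

Emit:
move_arm:
  deltas:
    - [0.4, [1.5, 0, -40], [0, 0, 0]]
    - [0.4, [0, 0, -35], [0, 0, 0]]
    - [0.4, [0, 0, -18], [0, 0, 0]]
    - [0.4, [0, 0, 0], [0, 0, 0]]
    - [0.0, [0, 0, 0], [0, 0, 0]]
  squeeze: 14

```text
t: 18.35
tool_pos: [0.4597, 0.288, 0.1246]
tcp_rot: [0.001, -0.067, 0.998, 0.001]
force: [0.8, -0.2, 0.5]
gripper_width: 0.0275
finger_force: 0.0
```

Emit:
move_arm:
  deltas:
    - [0.0, [0, 0, 0], [0, 0, 0]]
    - [0.0, [0, 0, 0], [0, 0, 0]]
    - [0.0, [0, 0, 0], [0, 0, 0]]
    - [0.0, [0, 0, 0], [0, 0, 0]]

```text
t: 18.85
tool_pos: [0.4587, 0.2878, 0.1236]
tcp_rot: [0.0, -0.067, 0.998, 0.0]
force: [-2.0, 1.2, 3.1]
gripper_width: 0.0142
finger_force: 14.0
```

Emit:
move_arm:
  deltas:
    - [0.0, [0.5, 0, 6], [0, 0, 0]]
    - [0.0, [1, 0.2, 7], [0, 0, 0]]
    - [0.0, [0, 0, 0], [0, 0, 0]]

```text
t: 19.23
tool_pos: [0.4609, 0.288, 0.137]
tcp_rot: [0.001, -0.067, 0.998, 0.0]
force: [-0.0, 1.9, -0.4]
gripper_width: 0.0144
finger_force: 14.0
```

Emit:
move_arm:
  deltas:
    - [0.0, [2.7, 0.4, 10.3], [0, 0, 0]]
    - [0.0, [4, 0.5, 9.8], [0, 0, 0]]
    - [0.0, [5.2, 0.7, 9.3], [0, 0, 0]]
    - [0.0, [0, 0, 0], [0, 0, 0]]

```text
t: 19.73
tool_pos: [0.473, 0.2895, 0.1667]
tcp_rot: [0.001, -0.067, 0.998, 0.0]
force: [-1.3, 2.7, -0.7]
gripper_width: 0.0143
finger_force: 14.0
```

Emit:
move_arm:
  deltas:
    - [0.0, [6.2, 0.8, 8.6], [0, 0, 0]]
    - [0.0, [7.2, 1, 7.7], [0, 0, 0]]
    - [0.0, [8.1, 1.1, 6.7], [0, 0, 0]]
    - [0.0, [0, 0, 0], [0, 0, 0]]

```text
t: 20.23
tool_pos: [0.4947, 0.2924, 0.1895]
tcp_rot: [0.001, -0.067, 0.998, 0.0]
force: [-3.1, 2.7, 2.7]
gripper_width: 0.0144
finger_force: 14.0
```

Emit:
move_arm:
  deltas:
    - [0.0, [8.8, 1.2, 5.7], [0, 0, 0]]
    - [0.0, [9.6, 1.3, 4.7], [0, 0, 0]]
    - [0.0, [0, 0, 0], [0, 0, 0]]

```text
t: 20.6
tool_pos: [0.5135, 0.2948, 0.2]
tcp_rot: [0.001, -0.067, 0.998, 0.0]
force: [-3.3, 2.7, 5.9]
gripper_width: 0.0147
finger_force: 14.0
```

Emit:
move_arm:
  deltas:
    - [0.0, [10, 1.3, 3.3], [0, 0, 0]]
    - [0.0, [5, 0.7, 1], [0, 0, 0]]
    - [0.0, [0, 0, 0], [0, 0, 0]]

```text
t: 20.98
tool_pos: [0.5284, 0.2969, 0.2045]
tcp_rot: [0.001, -0.067, 0.998, 0.0]
force: [-2.9, 1.5, 8.0]
gripper_width: 0.0145
finger_force: 14.1
```

Emit:
move_arm:
  deltas:
    - [0.0, [5, 0.7, 1.5], [0, 0, 0]]
    - [0.0, [5, 0.7, 0.5], [0, 0, 0]]
    - [0.0, [5, 0.6, 0], [0, 0, 0]]
    - [0.0, [0, 0, 0], [0, 0, 0]]
  squeeze: 20

```text
t: 21.48
tool_pos: [0.5426, 0.2988, 0.2063]
tcp_rot: [0.0, -0.067, 0.998, 0.0]
force: [-4.6, 1.0, 9.8]
gripper_width: 0.0142
finger_force: 20.2
```

Emit:
move_arm:
  deltas:
    - [0.0, [5, 0.7, 0], [0, 0, 0]]
    - [0.0, [0, 0, 0], [0, 0, 0]]

```text
t: 21.72
tool_pos: [0.5475, 0.2994, 0.2066]
tcp_rot: [0.0, -0.067, 0.998, 0.0]
force: [-6.3, 0.9, 11.5]
gripper_width: 0.0143
finger_force: 20.2
```

Emit:
move_arm:
  deltas:
    - [0.0, [5, 0.7, 0], [0, 0, 0]]
    - [0.0, [0, 0, 0], [0, 0, 0]]

```text
t: 21.98
tool_pos: [0.5524, 0.3001, 0.2067]
tcp_rot: [-0.0, -0.067, 0.998, 0.0]
force: [-6.3, -0.0, 12.9]
gripper_width: 0.0144
finger_force: 20.2
```

Emit:
move_arm:
  deltas:
    - [0.0, [4, 0.5, 0.7], [0, 0, 0]]
    - [0.0, [0, 0, 0], [0, 0, 0]]

```text
t: 22.22
tool_pos: [0.5559, 0.3005, 0.2068]
tcp_rot: [-0.001, -0.067, 0.998, -0.0]
force: [-6.8, 1.1, 9.8]
gripper_width: 0.014
finger_force: 20.2
```

Emit:
move_arm:
  deltas:
    - [0.0, [4, 0.5, 0], [0, 0, 0]]
    - [0.0, [0, 0, 0], [0, 0, 0]]

```text
t: 22.48
tool_pos: [0.5604, 0.301, 0.2065]
tcp_rot: [-0.0, -0.067, 0.998, -0.0]
force: [-4.4, 1.5, 7.1]
gripper_width: 0.0138
finger_force: 20.2
```

Emit:
move_arm:
  deltas:
    - [0.0, [3, 0.4, 0], [0, 0, 0]]
    - [0.0, [0, 0, 0], [0, 0, 0]]

```text
t: 22.72
tool_pos: [0.5631, 0.3014, 0.2065]
tcp_rot: [-0.0, -0.067, 0.998, -0.0]
force: [-6.1, 1.2, 8.2]
gripper_width: 0.0142
finger_force: 20.2
```

Emit:
move_arm:
  deltas:
    - [0.0, [3, 0.4, 0], [0, 0, 0]]
    - [0.0, [0, 0, 0], [0, 0, 0]]

```text
t: 22.98
tool_pos: [0.5659, 0.3018, 0.2065]
tcp_rot: [-0.001, -0.067, 0.998, -0.0]
force: [-5.1, 0.7, 8.4]
gripper_width: 0.0142
finger_force: 20.2
```

Emit:
move_arm:
  deltas:
    - [0.0, [3, 0.4, 0], [0, 0, 0]]
    - [0.0, [0, 0, 0], [0, 0, 0]]

```text
t: 23.22
tool_pos: [0.5686, 0.3022, 0.2064]
tcp_rot: [-0.001, -0.067, 0.998, -0.0]
force: [-6.4, 1.1, 8.0]
gripper_width: 0.0144
finger_force: 20.2
```

```bash
python3 - <<'E'
from pl import *
s=status.observe();p=s['tool_pos'];print(s['t'],p,s['force'])
M=np.array([.5578,.3016]);t=.133;xa=np.array([np.cos(t),np.sin(t)]);ya=np.array([-np.sin(t),np.cos(t)])
for n in('scene','side','wrist'):
    d=grab(n,n+'10.png');P=cloud(d).reshape(-1,3);L=np.c_[(P[:,:2]-M)@xa,(P[:,:2]-M)@ya,P[:,2]]
    print(n)
    for z in(.03,.06,.09,.12,.14,.15,.16,.17,.18):
        b=(abs(L[:,2]-z)<.004)&(abs(L[:,0])<.05)
        sh=L[b&(abs(L[:,1])<.028)&(abs(L[:,1])>.014)];r=L[b&(abs(L[:,1])<.006)]
        print(z,len(sh),np.median(sh[:,0]).round(4) if len(sh) else '','| rod',len(r),np.percentile(r[:,0],5).round(4) if len(r) else '')
E
```

```text
23.225 [0.56862933 0.30218023 0.20641295] [-6.38921714  1.14189557  8.02946051]
scene
0.03 26 0.0045 | rod 10 0.0011
0.06 24 0.0072 | rod 13 0.0048
0.09 20 0.0097 | rod 6 0.0073
0.12 13 0.0134 | rod 0 
0.14 11 0.0145 | rod 35 -0.005
0.15 17 0.0155 | rod 18 -0.0037
0.16 15 0.017 | rod 22 -0.0029
0.17 18 0.018 | rod 18 -0.0034
0.18 20 0.0195 | rod 35 -0.0061
side
0.03 7 0.007 | rod 5 0.006
0.06 11 0.0094 | rod 1 0.0099
0.09 5 0.0127 | rod 1 0.0099
0.12 7 0.0151 | rod 0 
0.14 10 0.0172 | rod 25 -0.0027
0.15 12 0.0184 | rod 23 -0.0017
0.16 10 0.0193 | rod 23 -0.0009
0.17 8 0.0204 | rod 21 -0.0014
0.18 7 0.0213 | rod 59 -0.0032
wrist
0.03 97 0.0035 | rod 38 0.0032
0.06 128 0.0065 | rod 58 0.006
0.09 161 0.0095 | rod 0 
0.12 247 0.0124 | rod 41 -0.0079
0.14 321 0.0143 | rod 83 -0.006
0.15 342 0.0154 | rod 103 -0.0049
0.16 379 0.0163 | rod 99 -0.004
0.17 67 0.0173 | rod 108 -0.0069
0.18 41 0.0183 | rod 460 -0.0066
```

Rod and sheet are now parallel, with a constant 20.3 mm offset at every height, so the hook is at 0 rad and snapped in. Now I'll ease the sheet back and release.

Emit:
move_arm:
  deltas:
    - [0.0, [-4, -0.5, 0], [0, 0, 0]]
    - [0.0, [-6, -0.8, 0], [0, 0, 0]]
    - [0.0, [-6, -0.8, 0], [0, 0, 0]]
    - [0.0, [-4, -0.5, 0], [0, 0, 0]]
    - [0.0, [0, 0, 0], [0, 0, 0]]
  squeeze: 6

```text
t: 24.0
tool_pos: [0.5492, 0.2995, 0.2058]
tcp_rot: [0.0, -0.067, 0.998, -0.0]
force: [-0.0, 3.0, -0.8]
gripper_width: 0.0147
finger_force: 6.0
```

```bash
cat > sh.py <<'E'
from pl import *
def sheet(d):
    M=np.array([.5578,.3016]);t=.133;xa=np.array([np.cos(t),np.sin(t)]);ya=np.array([-np.sin(t),np.cos(t)])
    P=cloud(d).reshape(-1,3);L=np.c_[(P[:,:2]-M)@xa,(P[:,:2]-M)@ya,P[:,2]]
    for z in(.03,.09,.12,.14,.15,.16):
        b=(abs(L[:,2]-z)<.004)&(abs(L[:,0])<.05)
        sh=L[b&(abs(L[:,1])<.028)&(abs(L[:,1])>.014)];r=L[b&(abs(L[:,1])<.006)]
        print(z,len(sh),np.median(sh[:,0]).round(4) if len(sh) else '','| rod',len(r),np.percentile(r[:,0],5).round(4) if len(r) else '')
E
python3 - <<'E'
from sh import *
s=status.observe();p=s['tool_pos'];print(s['t'],p,s['force'],s['gripper_width'])
d=grab('wrist');sheet(d);print(ballfit(d,np.array([.543,.2995,.210])))
E
```

```text
24.0 [0.54916105 0.29950165 0.20579904] [-0.0248583   3.03147203 -0.82893502] 0.01469691512520174
0.03 82 0.0007 | rod 38 0.0004
0.09 131 0.0008 | rod 0 
0.12 204 0.0008 | rod 33 -0.0214
0.14 279 0.0009 | rod 67 -0.0193
0.15 310 0.001 | rod 87 -0.0192
0.16 58 0.001 | rod 73 -0.0193
(2665, array([0.5428, 0.2987, 0.2105]), np.float64(0.0014))
```

Emit:
move_arm:
  deltas:
    - [0.15, [0, 0, 0], [0, 0, 0]]
    - [0.4, [0, 0, 0], [0, 0, 0]]
    - [0.4, [0, 0, 0], [0, 0, 0]]
    - [0.4, [0, 0, 30], [0, 0, 0]]
    - [0.4, [0, 0, 40], [0, 0, 0]]

```text
t: 24.68
tool_pos: [0.5489, 0.2985, 0.2761]
tcp_rot: [-0.001, -0.067, 0.998, -0.001]
force: [1.4, 0.2, -0.2]
gripper_width: 0.0353
finger_force: 0.0
```

Emit:
move_arm:
  deltas:
    - [0.4, [-20, 0, 20], [0, 0, 0]]
    - [0.4, [-20, 0, 0], [0, 0, 0]]
    - [0.4, [0, 0, 0], [0, 0, 0]]
    - [0.4, [0, 0, 0], [0, 0, 0]]

```text
t: 25.18
tool_pos: [0.51, 0.2991, 0.2959]
tcp_rot: [0.0, -0.067, 0.998, -0.0]
force: [-0.4, -0.5, 0.2]
gripper_width: 0.0356
finger_force: 0.0
```

```bash
python3 - <<'E'
from sh import *
s=status.observe();p=s['tool_pos'];print(s['t'],p,s['force'],s['gripper_width'])
d=grab('wrist');sheet(d);print(ballfit(d,np.array([.543,.2995,.210])))
f=grab('side','s12.png');e=grab('scene','c12.png')
cv2.imwrite('pics/m12.png',np.hstack([cv2.resize(e['pixels'][175:345,255:455],(425,361)),cv2.resize(f['pixels'][145:325,215:365],(300,361))]))
E
```

```text
25.175 [0.50996706 0.29909594 0.29594272] [-0.42314984 -0.54044587  0.22589289] 0.035551419474883744
0.03 56 0.0005 | rod 22 0.0003
0.09 79 0.0005 | rod 1 -0.0018
0.12 97 0.0005 | rod 5 -0.0218
0.14 131 0.0004 | rod 38 -0.0196
0.15 140 0.0005 | rod 46 -0.0197
0.16 154 0.0004 | rod 38 -0.0199
(491, array([0.5425, 0.2981, 0.2104]), np.float64(0.0003))
```

View pics/m12.png

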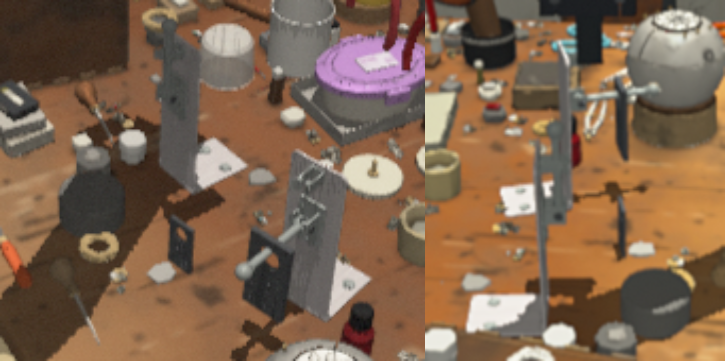

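The final view shows the drawplate hanging on B's rod at (268,275), A's hook folded upright at (170,60), and the block and bottle where they were. Handing in.

```bash
python3 -c "
from rig import ticket
print(ticket.hand_in())"
```

```text
the job is handed in; nothing more can be done
None
```

The drawplate now hangs by its big hole on hook B, which is flipped fully out, and hook A is folded back and snapped into its clip. I handed the job in at about 25 s; no verdict was shown.

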